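Open the leaning paint tub in the marbling studio

ROBOT

A 6-joint arm with a two-finger parallel gripper is mounted at the origin on the work surface. World frame = base frame: x ahead of the robot, y to its left, z up, the work surface at z = 0. Lengths are in m, angles in rad, forces in N, time in s.
With the tool pointing down it reaches from about 0.35 to 0.775 m from the base axis. Payload 7.3 kg.
Tool frame: the origin (TCP) lies at the centre of the arm's flange, where the gripper is bolted on; the fingertips stand 178 mm ahead of it and the grasp point (between the pads) lies 159 mm ahead of it; x points along the fingers, y is the direction in which the jaws open and shut, and the axes are right-handed (so a half turn about x gives the same grasp; the last joint's range is limited). The gripper opens to 92 mm and grips with 3 to 60 N. Pads are 19 mm wide; open, the fingers measure 130 mm over their backs; the gripper's body (75 mm by 190 mm) begins 47 mm behind the grasp point.
Start: joints at [-1.458, 0.342, 1.524, -0, 1.275, -0.146], TCP at [0.134, -0.508, 0.405] pointing down, gripper open.
Joint ranges: [-2.53, 2.53], [-0.77, 2.02], [0.04, 2.7], [-1, 4.14], [0.28, 2.66], [-3.11, 3.11]. Speed limits (rad/s): [2.57, 2.57, 3.14, 3.14, 3.14, 3.14].

INTERFACE

Orientations are given as [roll, pitch, yaw] about the fixed x, y, z axes, in that order (R = Rz(yaw) Ry(pitch) Rx(roll)).
In Python, from cell import readout, cams, workorder gives the robot as it stands.
- The arm moves only by the shell command python3 -m inch 'ROWS' [FORCE]. ROWS is text: rows parted by semicolons, each of 5 numbers parted by spaces: the shift along the world's x, y, z in mm, then the turn about the world's z in rad, then the opening, from 0 (shut) to 1 (fully open). A call has 1 to 8 rows; each row shifts and turns the commanded pose from where the row before left it; what a row does not reach is not made up. A row lasts 1/12 s, in which the tool goes at most 41.7 mm and 7.16 degrees, less where a joint would pass 70% of its speed; a pose out of reach is approached as far as the arm can. A call is refused whole if a number of a shift passes 41.7 or a number of a turn 0.125, either way. A call with a gripper value outside its range is refused whole. The fingers move at their own pace and stop on an object; FORCE is the grip in N (left out, the last holds). Time passes only in rows, so rows that do not move let the fingers close. It gives the time, the measured TCP pose, the force and the opening at its end, in the units of the state.
- readout.observe(): the state, without advancing time (a new reading comes with each control period).
- cams.read_camera(name): name is "side" or "top" or "wrist"; returns a dict with "color" (384x512x3 uint8, red, green, blue), "fx", "fy", "cx", "cy" (pixels), "world_to_cam" (4x4, takes a point from world to camera coordinates); the wrist camera has in their place "T_tool_cam" (4x4, takes a point from camera to tool coordinates, whose origin is the TCP and whose axes are the tool frame's). Camera axes: x right, y down, z forward; pixel columns grow to the right and rows downward; lengths in m; the calibration is good to about 2 mm. A picture is of the moment at which its call begins: read the wrist's pose just before it. There is no depth.
- workorder.hand_in(): hands the job in, once; it reports no verdict.
The state is a dict: "time": time; "qpos": joint angles; "qvel": joint speeds; "joint_efforts": joint torques, N m; "tool_pos": TCP position; "tool_rot": TCP orientation; "contact_force": force on the tool from outside, world axes, zero at the start; "torque": the same for the moment, N m; "opening": finger opening in m.
Only numpy, scipy, OpenCV 4.12 (cv2) and the standard library are available. Lean on these libraries where they do the work, as an engineer would, in place of code of your own. Each camera call takes 0.05 s, during which the arm holds its last target.

TASK

Open the leaning paint tub: turn its blue bayonet lid anticlockwise by the orange handle until the lugs reach the slots, then lift it free and set it down gently, without dropping it, flat in the green tray with the handle up. Leave the jars, the pot, the bottle, the comb and the stamp where they are.

Things in the scene. Friction and masses are not known exactly. Their poses are not given: they have to be found in the camera images.
- lid_grip (a point): Loose bayonet lid, 0.13 to 0.25 kg: blue disc 82 dia x 14 mm thick, with an upright orange fin handle on top (60 long, 14 wide, its top 48 mm above the disc's underside). This point: on the lid's axis inside the fin, 34 mm above the disc's underside, 20 mm above its top. z: out along the axis; x: along the fin; y: across it.
- lid: The same lid, same axes; origin at the centre of the disc's underside. Two orange lugs (14 wide, 5 thick) stick out at the underside on opposite sides, in line with the fin, to 50 mm from the axis. It has 2 mm play sideways and 3 mm along the axis in the tub and turns with light friction only.
- tub_seat (a point): White tub in a fixed plywood cradle, leaning 30 degrees roughly towards the robot (heading varies 0.3 rad either way). Point: centre of the flat seat under the lid. z: along the tub's axis, out of its mouth; x: along the line through its two slots, away from the robot and up. Grey collar round the seat: inner radius 52, outer 57, 13 mm above the seat; only the two slots interrupt its dark tabs.
- slot_far (a point): The slot on the tub's +x side (an equal one is opposite), marked by an orange patch on the collar; point: 48 mm from the axis, at tab height. Elsewhere the tabs (underside 8, top 13 mm above the seat, inner radius 43 mm) hold the lugs down. The lid lifts out with its fin from 0.19 rad short of the slot line to 0.1 rad beyond it; solid stops end the turn there.
- slot_near (a point): The opposite slot, on the tub's -x side, likewise marked. At the start the fin stands 0.75 to 1.2 rad clockwise (looking into the mouth) of the slot line: lid x lies at that negative angle about tub z from tub x. Turning anticlockwise by it frees the lid.
- tray_floor (a point): Fixed shallow square green tray, 176 x 176 mm outside, walls 6 thick and 16 mm high. This point: centre of its inner floor, 6 mm above the table; z up, x and y along the sides.
- jar_red_mid (a point): Bystander: red paint jar with two brushes standing in it, 68 dia x 95 mm (190 with the brushes). This point: on its middle, about half-way up.
- jar_yellow_mid (a point): Bystander: mustard paint jar with one brush, 72 dia x 100 mm (200 with the brush). This point: on its middle, about half-way up.
- jar_teal_mid (a point): Bystander: teal paint jar with two brushes, 64 dia x 90 mm (180 with the brushes). This point: on its middle, about half-way up.
- pot_plum_mid (a point): Bystander: small plum-coloured pot, 44 dia x 45 mm, often between tub and tray. This point: on its middle, about half-way up.
- bottle_mid (a point): Bystander: white squeeze bottle with red cap, 48 dia x 110 mm. This point: on its middle, about half-way up.
- comb_mid (a point): Bystander: blue-backed marbling comb lying flat, 50 x 170 x 12 mm. This point: on its middle, about half-way up.
- stamp_mid (a point): Bystander: wooden printing stamp with a knob, 50 x 50 x 42 mm. This point: on its middle, about half-way up.
There are look-alikes about, which are no part of the job. What is shaped like the lid but yellow is not meant.

How it is judged:
By the outcome, as a careful person would: the job done as asked, in the order asked, and still so for the second after the job is handed in, with the robot touching nothing.
It also fails if it takes over 48 s, if anything falls off the work surface, if the arm or the gripper's body presses on something with over 40 N, if the wrist force passes 120 N, or if a joint passes its speed limit or range.

## Working session

There is one attempt and no reset: what is moved stays moved. The work goes in short steps, Python scripts to look and compute and a shell command to move; the robot and the scene stay as the last step left them, time stands still between calls to the robot, and variables do not carry over. Pictures are saved under pics/ and viewed, and the job is handed in when it is done.

```bash
ls; mkdir -p pics; python3 - <<'E'
from cell import readout,cams
import cv2
o=readout.observe();print(o)
for n in("side","top","wrist"):
    c=cams.read_camera(n);cv2.imwrite(f"pics/{n}0.png",c["color"][:,:,::-1])
    print(n,c["fx"],c["fy"],c["cx"],c["cy"]);print(c.get("world_to_cam",c.get("T_tool_cam")))
E
```

```text
pics
{'time': 0.0, 'qpos': array([-1.45800785e+00,  3.42739001e-01,  1.52504721e+00,  1.03411909e-05,
        1.27537345e+00, -1.46026535e-01]), 'qvel': array([-2.05322039e-04,  9.20588796e-04,  7.93134379e-04,  1.30672933e-03,
       -6.27167806e-05,  1.33290214e-03]), 'joint_efforts': array([-1.96921355e-03, -4.31250679e+01, -2.44222748e+01,  7.15678465e-02,
        5.58438292e-02, -1.33903059e-04]), 'tool_pos': array([ 0.13435974, -0.50737366,  0.40402575]), 'tool_rot': array([-1.72313323,  1.5692293 ,  1.67727142]), 'contact_force': array([-0.06697763,  0.05893633, -0.07329988]), 'torque': array([ 0.02779023, -0.04832544, -0.0390674 ]), 'opening': 0.0920865749832023}
side 415.3382857371361 415.3382857371361 256.23892402032646 190.24016460522225
[[-0.97815104 -0.20721053  0.01686266  0.56369488]
 [-0.123475    0.51378175 -0.84898895  0.18879306]
 [ 0.16725572 -0.83252154 -0.52814147  1.36180411]
 [ 0.          0.          0.          1.        ]]
top 464.1102153081264 464.1102153081264 253.89095056239032 196.88624851377637
[[ 0.021685   -0.99972401  0.00903672 -0.01418371]
 [-0.98535224 -0.02290077 -0.16898674  0.6030893 ]
 [ 0.16914705 -0.00523988 -0.9855769   1.75965777]
 [ 0.          0.          0.          1.        ]]
wrist 327.7559560600494 327.7559560600494 247.05521559574876 192.730705431629
[[-4.33172993e-04 -2.78027368e-01  9.60573055e-01  1.85344369e-02]
 [ 9.99999219e-01  1.00581708e-03  7.42075085e-04 -2.31333089e-04]
 [-1.17247797e-03  9.60572626e-01  2.78026716e-01 -7.54584788e-02]
 [ 0.00000000e+00  0.00000000e+00  0.00000000e+00  1.00000000e+00]]
```

View pics/side0.png

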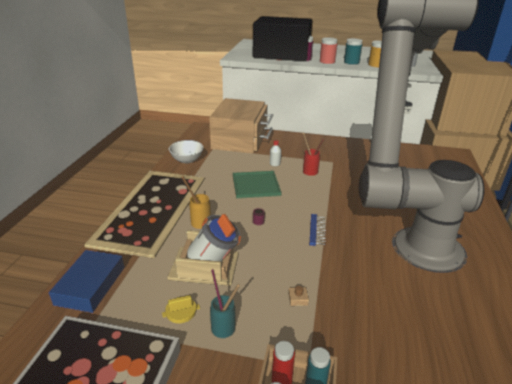

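View pics/top0.png

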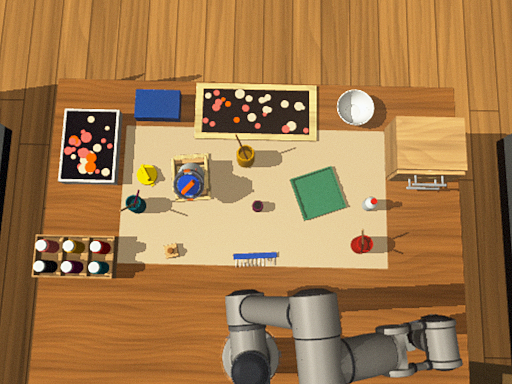

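View pics/wrist0.png

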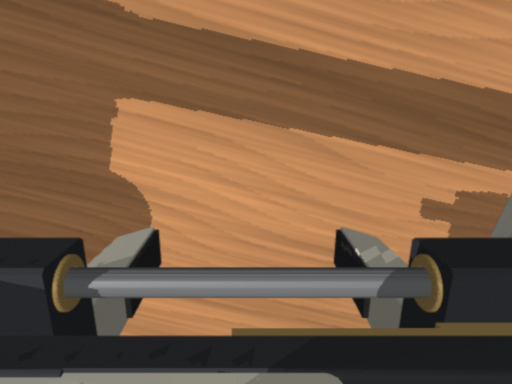

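```bash
cat > h.py <<'E'
import numpy as np,cv2
from cell import cams,readout
def cam(n):
    o=readout.observe();c=cams.read_camera(n)
    K=np.array([[c["fx"],0,c["cx"]],[0,c["fy"],c["cy"]],[0,0,1.]])
    if n=="wrist":
        from scipy.spatial.transform import Rotation as R
        T=np.eye(4);T[:3,:3]=R.from_euler("xyz",o["tool_rot"]).as_matrix();T[:3,3]=o["tool_pos"]
        W=np.linalg.inv(T@np.array(c["T_tool_cam"]))
    else: W=np.array(c["world_to_cam"])
    return c["color"],K,W
def ray(K,W,u,v):
    d=W[:3,:3].T@np.linalg.inv(K)@np.array([u,v,1.]);return -W[:3,:3].T@W[:3,3],d/np.linalg.norm(d)
def onz(K,W,u,v,z):
    o,d=ray(K,W,u,v);return o+d*(z-o[2])/d[2]
def tri(*rs):
    A=0;b=0
    for o,d in rs:
        P=np.eye(3)-np.outer(d,d);A=A+P;b=b+P@o
    x=np.linalg.solve(A,b);return x,[np.linalg.norm((np.eye(3)-np.outer(d,d))@(x-o)) for o,d in rs]
def proj(K,W,p):
    q=K@(W[:3,:3]@np.asarray(p)+W[:3,3]);return q[:2]/q[2]
def crop(img,u0,v0,w,h,s,name):
    cv2.imwrite(name,cv2.resize(img[v0:v0+h,u0:u0+w,::-1],None,fx=s,fy=s,interpolation=cv2.INTER_CUBIC))
E
python3 - <<'E'
from h import *
a,K,W=cam("top");b,K2,W2=cam("side")
x=np.hstack([cv2.resize(a[150:205,165:215],None,fx=8,fy=8,interpolation=cv2.INTER_CUBIC)[:440],cv2.resize(b[205:260,190:240],None,fx=8,fy=8,interpolation=cv2.INTER_CUBIC)[:440]])
cv2.imwrite("pics/z0.png",x[:,:,::-1]); print(x.shape)
# tray corners by mask, top
hsv=cv2.cvtColor(a,cv2.COLOR_RGB2HSV)
m=cv2.inRange(hsv,(60,80,30),(85,255,200));cs,_=cv2.findContours(m,0,2)
c=max(cs,key=cv2.contourArea);r=cv2.minAreaRect(c);print(r)
bp=cv2.boxPoints(r);P=np.array([onz(K,W,u,v,.016) for u,v in bp]);print(P,P.mean(0),np.linalg.norm(P-np.roll(P,1,0),axis=1))
for n,u,v in (("tub",187,183),("plum",258,206),("must",245,155),("teal",135,203),("red",362,243),("bot",370,203),("comb",255,256),("stamp",171,250)):print(n,onz(K,W,u,v,.05))
E
```

```text
(440, 800, 3)
((317.6016540527344, 192.7864990234375), (43.77729034423828, 43.47328186035156), 70.46334838867188)
[[ 0.68365976 -0.14317328  0.016     ]
 [ 0.74744354 -0.30798606  0.016     ]
 [ 0.58045984 -0.36515918  0.016     ]
 [ 0.51864644 -0.20244113  0.016     ]] [ 0.63255239 -0.25468991  0.016     ] [0.17533418 0.1767247  0.17650021 0.17406339]
tub [0.65261942 0.26271658 0.05      ]
plum [ 0.56788219 -0.01741643  0.05      ]
must [0.77117696 0.03826239 0.05      ]
teal [0.56864838 0.4608947  0.05      ]
red [ 0.43317223 -0.42044788  0.05      ]
bot [ 0.58981166 -0.45451688  0.05      ]
comb [ 0.37442573 -0.0098538   0.05      ]
stamp [0.39011013 0.31178401 0.05      ]
```

View pics/z0.png

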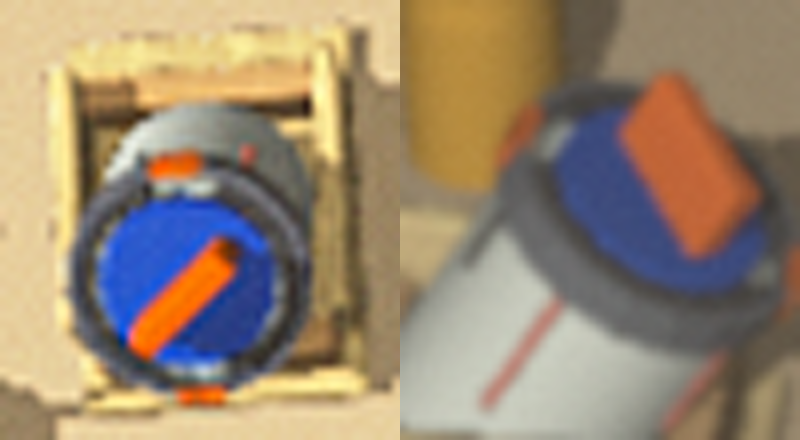

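```bash
python3 - <<'E'
from h import *
D={}
for n,(u0,v0,u1,v1) in (("top",(165,150,215,210)),("side",(190,205,250,265))):
    a,K,W=cam(n);hsv=cv2.cvtColor(a,cv2.COLOR_RGB2HSV)
    m=cv2.inRange(hsv,(2,165,110),(14,255,255));mm=np.zeros_like(m);mm[v0:v1,u0:u1]=m[v0:v1,u0:u1]
    k,l,s,c=cv2.connectedComponentsWithStats(mm)
    for i in range(1,k):
        if s[i,4]>2:print(n,s[i],c[i])
    D[n]=(K,W)
    crop(a,u0,v0,u1-u0,v1-v0,10,f"pics/{n}1.png")
E
```

```text
top [184 169   6   3  14] [186.64285714 170.14285714]
top [181 180  13  15  64] [187.265625 187.34375 ]
top [187 198   6   3  16] [189.8125 199.    ]
side [219 215  15  21 175] [225.58285714 224.96571429]
side [203 218   4   5   8] [204.375 220.   ]
```

View pics/side1.png

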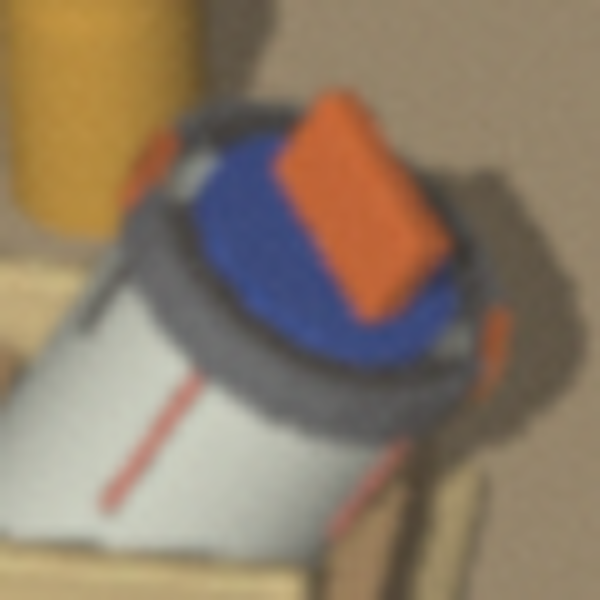

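```bash
python3 - <<'E'
from h import *
_,K,W=cam("top");_,K2,W2=cam("side")
f,ef=tri(ray(K,W,186.6,170.3),ray(K2,W2,204.7,221.7))
n,en=tri(ray(K,W,190.0,199.2),ray(K2,W2,239.3,239.6))
print(f,ef,n,en); d=f-n;L=np.linalg.norm(d);print(L,d/L,np.degrees(np.arcsin(d[2]/L)),np.arctan2(d[1],d[0]),(f+n)/2)
# fin top midline ends
for u,v,u2,v2 in((182.6,193.4,0,0),(193,180.4,0,0)):print(onz(K,W,u,v,.19))
E
```

```text
[0.67602614 0.24928671 0.16991446] [np.float64(0.00022844975125051257), np.float64(0.00022844975125076598)] [0.57770816 0.23929218 0.11547787] [np.float64(0.00016358887481018934), np.float64(0.00016358887481009328)]
0.11282578867176969 [0.87141411 0.08858376 0.48248354] 28.847732056793525 0.10130717476089142 [0.62686715 0.24428945 0.14269616]
[0.58623229 0.25687415 0.19      ]
[0.63483434 0.22159429 0.19      ]
```

```bash
python3 - <<'E'
from h import *
from scipy.spatial.transform import Rotation as R
o=readout.observe();print(R.from_euler("xyz",o["tool_rot"]).as_matrix().round(3))
E
python3 -m inch '20 35 10 0 1;20 35 10 0 1;22 35 5 0 1;22 35 0 0 1;22 35 0 0 1;22 35 0 0 1;22 35 0 0 1;22 35 0 0 1'
```

```text
[[-0.     0.256 -0.967]
 [ 0.    -0.967 -0.256]
 [-1.    -0.    -0.   ]]
time: 1.12
tool_pos: [0.3068, -0.2256, 0.43]
tool_rot: [2.08, 1.57, -0.803]
contact_force: [1.1, -0.6, -0.3]
opening: 0.0917
```

```bash
python3 -m inch '21 33 0 -.06 1;21 33 0 -.06 1;21 33 0 -.06 1;21 33 0 -.06 1;21 33 0 -.06 1;21 33 0 -.06 1;21 33 0 -.06 1;21 33 0 -.06 1'; python3 -m inch '21 33 0 -.06 1;21 33 0 -.06 1;21 33 0 -.06 1;21 33 0 -.06 1;21 33 0 -.06 1;21 33 0 -.06 1;0 0 0 -.03 1;0 0 0 0 1'; python3 - <<'E'
from h import *
from scipy.spatial.transform import Rotation as R
o=readout.observe();print(o["qpos"].round(3),o["tool_pos"],R.from_euler("xyz",o["tool_rot"]).as_matrix().round(3))
a,K,W=cam("wrist");cv2.imwrite("pics/w1.png",a[:,:,::-1])
E
```

```text
time: 1.78
tool_pos: [0.475, 0.0386, 0.4299]
tool_rot: [2.929, 1.57, -0.436]
contact_force: [0.3, -1.2, 0.6]
opening: 0.0921
time: 2.45
tool_pos: [0.6009, 0.2364, 0.428]
tool_rot: [0.892, 1.569, -2.86]
contact_force: [0.1, -0.6, -0.4]
opening: 0.0915
[ 0.256  0.559  1.112 -0.     1.473  2.437] [0.60090086 0.23635799 0.42800915] [[-0.002 -0.573 -0.82 ]
 [-0.001 -0.82   0.573]
 [-1.     0.002  0.001]]
```

View pics/w1.png

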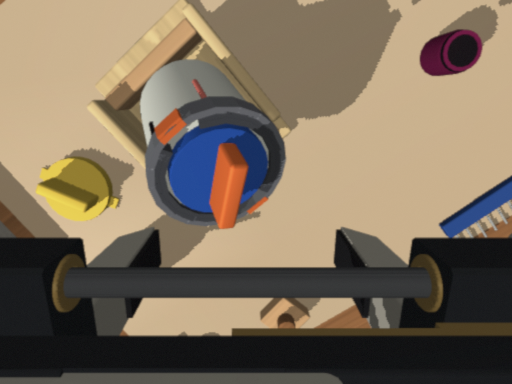

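```bash
python3 - <<'E'
from h import *
a,K,W=cam("wrist");np.savez("w1.npz",K=K,W=W,a=a)
crop(a,140,85,155,145,5,"pics/w1z.png")
E
```

```text
(no output)
```

View pics/w1z.png

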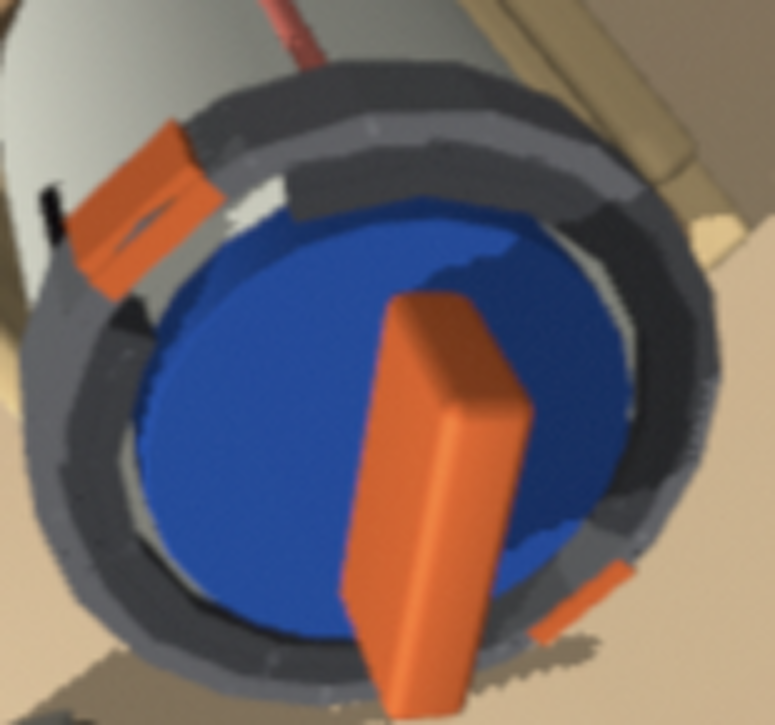

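```bash
python3 - <<'E'
from h import *
z=np.load("w1.npz");K,W=z["K"],z["W"]
_,Kt,Wt=cam("top");_,Ks,Ws=cam("side")
q=lambda x,y:(140+x/5-.4,85+y/5-.4)
# patches, 3 views
f,ef=tri(ray(K,W,*q(145,212)),ray(Kt,Wt,186.6,170.3),ray(Ks,Ws,204.7,221.7));print(f,ef)
n,en=tri(ray(K,W,*q(583,603)),ray(Kt,Wt,190.0,199.2),ray(Ks,Ws,239.3,239.6));print(n,en)
d=f-n;print(np.linalg.norm(d),np.arctan2(d[1],d[0]),(f+n)/2)
h=np.arctan2(d[1],d[0])
for h in(.05,.1,.15):
    c,s=np.cos(h),np.sin(h);t=np.array([-.5*c,-.5*s,.8660]);x=np.array([.866*c,.866*s,.5]);y=np.array([-s,c,0])
    A=[ray(K,W,*q(490,405)),ray(K,W,*q(427,714))]
    from scipy.optimize import brentq
    hit=lambda k:[o+dd*(k-t@o)/(t@dd) for o,dd in A]
    k=brentq(lambda k:np.linalg.norm(np.subtract(*hit(k)))-.060,-.5,.1)
    p=hit(k);v=p[0]-p[1];m=(p[0]+p[1])/2
    print(h,"k",k,"patchk",t@(f+n)/2,"finmid",m,"a",np.arctan2(v@y,v@x),"yaw",np.arctan2(v[1],v[0]),"grip",m-.014*t,"topcheck",[proj(Kt,Wt,P) for P in p],[proj(Ks,Ws,P) for P in p])
    print("axis by patches",(f+n)/2+t*((t@m)-t@(f+n)/2-.014))
E
```

```text
[0.67656117 0.24961149 0.17004496] [np.float64(0.0012375726433346145), np.float64(0.00043282265593956273), np.float64(0.0008380559231961419)]
[0.57740196 0.23998204 0.116267  ] [np.float64(0.0007486309725045465), np.float64(0.0008456947043366742), np.float64(0.00019040101856071458)]
0.11321370911504042 0.09680745212789679 [0.62698156 0.24479676 0.14315598]
0.05 k -0.15932784565838481 patchk -0.1952432903750927 finmid [0.60904251 0.24397913 0.17426071] a -0.7862932548215974 yaw -0.8079504890332513 grip [0.61603376 0.24432899 0.16213671] topcheck [array([192.51453784, 182.40450465]), array([181.64676016, 193.70448055])] [array([223.15244952, 214.5283756 ]), array([232.81887651, 230.84373558])]
axis by patches [0.61603754 0.2442491  0.16213476]
0.1 k -0.1670281394752707 patchk -0.20017100326274945 finmid [0.6082853  0.24470219 0.17068105] a -0.8375354560717669 yaw -0.8082871414516649 grip [0.61525033 0.24540103 0.15855705] topcheck [array([192.4884979, 182.7963057]), array([181.51451395, 194.08361867])] [array([223.34518567, 215.85633403]), array([233.06335029, 231.94310787])]
axis by patches [0.61745795 0.24384121 0.1597337 ]
0.15 k -0.17405696513546404 patchk -0.20428852475411774 finmid [0.60750907 0.24544326 0.16700465] a -0.8895369532430327 yaw -0.8086373772377502 grip [0.61443047 0.24648932 0.15488065] topcheck [array([192.46175568, 183.19867329]), array([181.38002666, 194.46918176])] [array([223.54352097, 217.22287083]), array([233.31249017, 233.06346309])]
axis by patches [0.61895692 0.24358396 0.15721251]
```

```bash
python3 -m inch '6 3 -15 -.1 .42;6.5 3.5 -15 -.1 .42;0 0 -15 0 .42;0 0 -10 0 .42;0 0 0 0 .42;0 0 0 0 .42'; python3 - <<'E'
from h import *
o=readout.observe();print(o["qpos"].round(3),o["tool_pos"],o["tool_rot"])
a,K,W=cam("wrist");cv2.imwrite("pics/w2.png",a[:,:,::-1])
E
```

```text
time: 3.15
tool_pos: [0.6127, 0.2403, 0.3751]
tool_rot: [1.231, 1.57, -2.722]
contact_force: [-0.4, -1.1, -0.7]
opening: 0.0564
[ 0.257  0.613  1.16  -0.     1.369  2.64 ] [0.61272387 0.24030528 0.3751304 ] [ 1.2306278   1.57039306 -2.72228952]
```

View pics/w2.png

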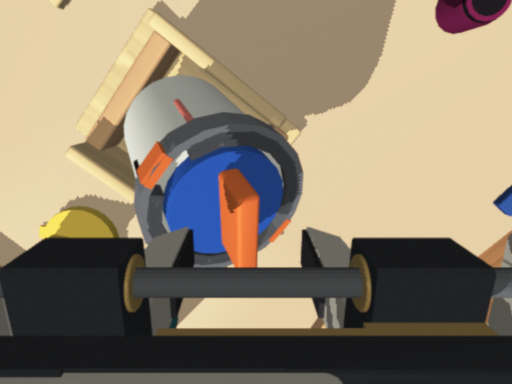

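```bash
python3 -m inch '0 2 -9 0 .42;0 0 -9 0 .42;0 0 -7 0 .42;0 0 0 0 .42'; python3 -m inch '0 0 -5 0 .42;0 0 -5 0 .42;0 0 0 0 .42'; python3 - <<'E'
from h import *
o=readout.observe();print(o["tool_pos"],o["contact_force"],o["opening"])
a,K,W=cam("wrist");b,_,_=cam("side");t,_,_=cam("top")
x=np.hstack([cv2.resize(a,(400,300)),cv2.resize(b[140:260,160:320],(400,300))]);cv2.imwrite("pics/w3.png",x[:,:,::-1])
E
```

```text
time: 3.53
tool_pos: [0.6124, 0.2429, 0.3474]
tool_rot: [1.092, 1.567, -2.86]
contact_force: [-1.0, -0.5, -0.9]
opening: 0.0386
time: 3.78
tool_pos: [0.6127, 0.243, 0.3385]
tool_rot: [1.093, 1.569, -2.86]
contact_force: [0.5, 0.1, -0.1]
opening: 0.0385
[0.61271213 0.24295113 0.3385145 ] [ 0.54883534  0.07151699 -0.1372897 ] 0.0384610701276118
```

View pics/w3.png

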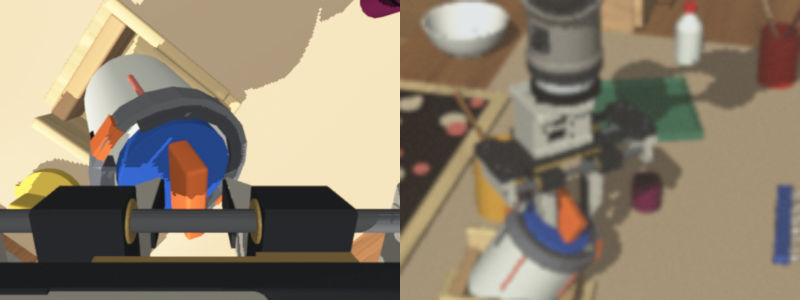

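```bash
python3 -m inch '0 0 -3 0 .3;0 0 0 0 .2;0 0 0 0 0;0 0 0 0 0;0 0 0 0 0' 4; python3 - <<'E'
from h import *
o=readout.observe();print(o["tool_pos"],o["contact_force"],o["torque"],o["opening"])
a,K,W=cam("wrist");b,_,_=cam("side")
x=np.hstack([cv2.resize(a,(400,300)),cv2.resize(b[140:260,160:320],(400,300))]);cv2.imwrite("pics/w4.png",x[:,:,::-1])
E
```

```text
time: 4.35
tool_pos: [0.6128, 0.243, 0.3368]
tool_rot: [1.22, 1.571, -2.733]
contact_force: [-0.1, -0.3, 0.0]
opening: 0.0223
[0.6128427  0.2429832  0.33675131] [-0.13362029 -0.27237186  0.00513978] [0.15061212 0.06741307 0.03233377] 0.022306640472852943
```

View pics/w4.png

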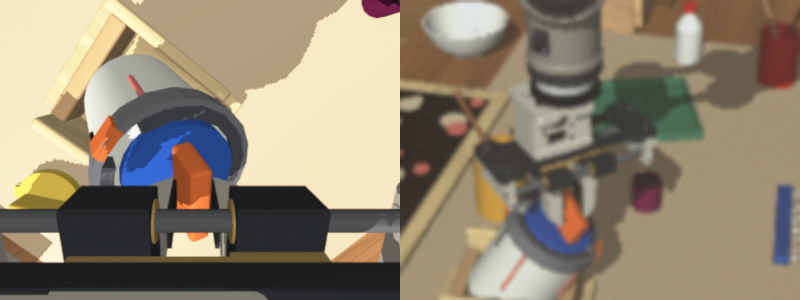

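```bash
python3 -m inch '0 0 0 .06 0;0 0 0 .06 0;0 0 0 .06 0;0 0 0 .06 0;0 0 0 0 0' 4; python3 - <<'E'
from h import *
o=readout.observe();print(o["tool_pos"],o["contact_force"],o["torque"],o["opening"])
a,K,W=cam("wrist");b,_,_=cam("side")
x=np.hstack([cv2.resize(a,(400,300)),cv2.resize(b[140:260,160:320],(400,300))]);cv2.imwrite("pics/w5.png",x[:,:,::-1])
E
```

```text
time: 4.87
tool_pos: [0.6123, 0.2429, 0.337]
tool_rot: [0.86, 1.569, -2.85]
contact_force: [-5.4, -1.6, 3.0]
opening: 0.0221
[0.61228509 0.24288746 0.33699593] [-5.3667043  -1.5974803   2.96312667] [-0.13470714  0.85593825 -0.13324901] 0.022115140382273885
```

View pics/w5.png

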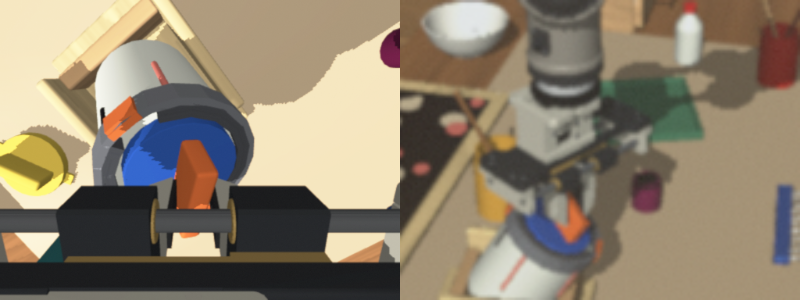

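```bash
python3 -m inch '0 0 0 .06 0;0 0 0 .06 0;0 0 0 .06 0;0 0 0 .06 0;0 0 0 0 0' 4; python3 -m inch '0 0 0 .06 0;0 0 0 .06 0;0 0 0 0 0' 4; python3 - <<'E'
from h import *
o=readout.observe();print(o["tool_pos"],o["contact_force"],o["torque"],o["opening"])
a,K,W=cam("wrist");b,_,_=cam("side")
x=np.hstack([cv2.resize(a,(400,300)),cv2.resize(b[140:260,160:320],(400,300))]);cv2.imwrite("pics/w6.png",x[:,:,::-1])
E
```

```text
time: 5.38
tool_pos: [0.6126, 0.2428, 0.3372]
tool_rot: [0.946, 1.57, -2.526]
contact_force: [-4.7, -1.4, 3.2]
opening: 0.0237
time: 5.63
tool_pos: [0.6128, 0.2428, 0.3371]
tool_rot: [1.895, 1.57, -1.459]
contact_force: [-3.2, -1.1, 3.5]
opening: 0.0233
[0.61282275 0.24283643 0.33706633] [-3.16774346 -1.09353025  3.53484298] [-0.25014549  0.50470808 -0.12771842] 0.023325490327765923
```

View pics/w6.png

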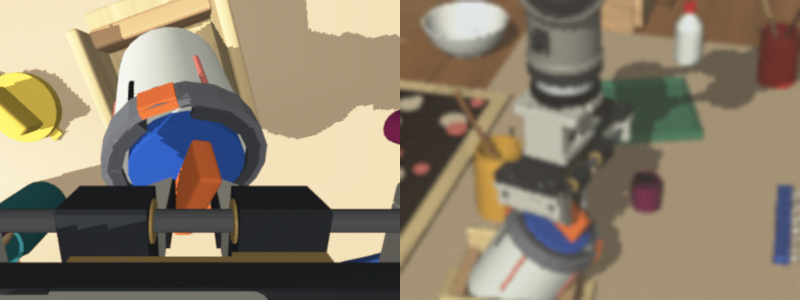

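```bash
python3 -m inch '0 0 0 .06 0;0 0 0 .06 0;0 0 0 .06 0;0 0 0 .06 0;0 0 0 .06 0;0 0 0 0 0' 6; python3 -m inch '0 0 0 0 0;0 0 0 0 0;0 0 0 0 0' 12; python3 - <<'E'
from h import *
o=readout.observe();print(o["tool_pos"],o["contact_force"],o["torque"],o["opening"])
a,K,W=cam("wrist");b,_,_=cam("side")
x=np.hstack([cv2.resize(a,(400,300)),cv2.resize(b[140:260,160:320],(400,300))]);cv2.imwrite("pics/w7.png",x[:,:,::-1])
E
```

```text
time: 6.23
tool_pos: [0.6131, 0.2432, 0.3365]
tool_rot: [-2.631, 1.57, 0.599]
contact_force: [-0.3, -0.5, -0.6]
opening: 0.0138
time: 6.48
tool_pos: [0.613, 0.2431, 0.3366]
tool_rot: [-2.465, 1.571, 0.763]
contact_force: [-0.8, 0.5, -0.7]
opening: 0.0137
[0.61297001 0.24313586 0.33656302] [-0.8332864   0.54262674 -0.6777774 ] [ 0.16352975  0.11398345 -0.00967767] 0.01369680484318768
```

View pics/w7.png

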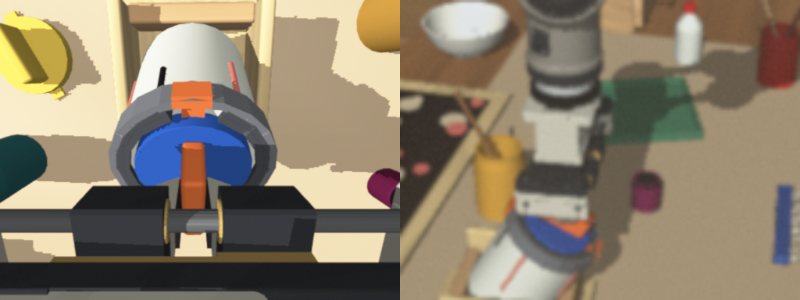

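```bash
python3 -m inch '0 0 0 0 .28;0 0 -2 0 .28;0 0 -4 0 .28;0 0 -3 0 .28;0 0 0 0 0;0 0 0 0 0;0 0 0 0 0' 12;python3 -m inch '0 0 0 0 0;0 0 0 0 0;0 0 0 0 0' 30; python3 - <<'E'
from h import *
from scipy.spatial.transform import Rotation as R
o=readout.observe();print(o["tool_pos"],o["contact_force"],o["torque"],o["opening"])
print(R.from_euler("xyz",o["tool_rot"]).as_matrix().round(3))
a,K,W=cam("wrist");b,_,_=cam("side")
x=np.hstack([cv2.resize(a,(400,300)),cv2.resize(b[140:260,160:320],(400,300))]);cv2.imwrite("pics/w8.png",x[:,:,::-1])
E
```

```text
time: 7.17
tool_pos: [0.6128, 0.243, 0.3277]
tool_rot: [0.024, 1.57, -3.029]
contact_force: [-0.3, 0.0, -1.0]
opening: 0.014
time: 7.42
tool_pos: [0.6128, 0.243, 0.3277]
tool_rot: [0.472, 1.571, -2.581]
contact_force: [-1.5, 1.3, -1.1]
opening: 0.0138
[0.61284351 0.24301621 0.327675  ] [-1.51431604  1.30140709 -1.13724265] [0.0244835  0.10619965 0.06765275] 0.013781493671773545
[[-0.     0.089 -0.996]
 [-0.    -0.996 -0.089]
 [-1.     0.     0.   ]]
```

View pics/w8.png

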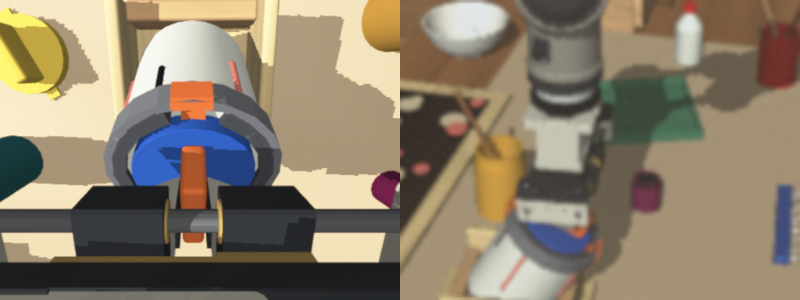

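```bash
python3 -m inch '-2 -.2 3.5 0 0;-2 -.2 3.5 0 0;-2 -.2 3.5 0 0;0 0 0 0 0' 30;  python3 -m inch '-2 -.2 3.5 0 0;-2 -.2 3.5 0 0;-2 -.2 3.5 0 0;-2 -.2 3.5 0 0;-2 -.2 3.5 0 0;0 0 0 0 0'; python3 - <<'E'
from h import *
o=readout.observe();print(o["tool_pos"],o["contact_force"],o["torque"],o["opening"])
a,K,W=cam("wrist");b,_,_=cam("side")
x=np.hstack([cv2.resize(a,(400,300)),cv2.resize(b[140:260,160:320],(400,300))]);cv2.imwrite("pics/w9.png",x[:,:,::-1])
E
```

```text
time: 7.85
tool_pos: [0.6066, 0.2424, 0.3395]
tool_rot: [-3.031, 1.569, 0.199]
contact_force: [0.2, 1.0, -1.7]
opening: 0.0141
time: 8.35
tool_pos: [0.5966, 0.2415, 0.3568]
tool_rot: [-3.016, 1.569, 0.215]
contact_force: [1.0, 0.1, -1.0]
opening: 0.0139
[0.5966484  0.24145086 0.35684973] [ 1.03196691  0.09857218 -0.95828692] [ 0.08745496  0.05083995 -0.00557985] 0.013856071159504713
```

View pics/w9.png

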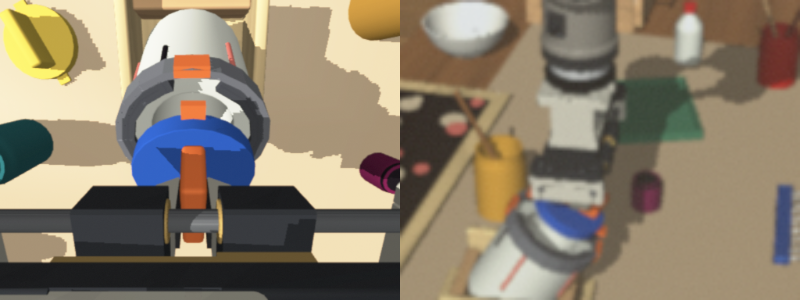

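```bash
python3 -m inch '-4 -.4 7 0 0;-4 -.4 7 0 0;-4 -.4 7 0 0;0 0 15 0 0;0 0 22 0 0;0 0 22 0 0;0 0 12 0 0;0 0 0 0 0' 30;  python3 -m inch '1 -8 0 0 0;1 -16 0 0 0;1 -24 0 0 0;1 -28 0 0 0;1 -28 0 0 0;1 -28 0 0 0;2 -28 0 0 0;2 -28 0 0 0';python3 -m inch '2 -28 0 0 0;2 -28 0 0 0;2 -28 0 0 0;2 -28 0 0 0;2 -28 0 0 0;2 -28 0 0 0;2 -28 0 0 0;1 -28 0 0 0';python3 -m inch '1 -28 0 0 0;1 -24 0 0 0;0 -18 0 0 0;0 -10 0 0 0;0 0 0 0 0;0 0 0 0 0'; python3 - <<'E'
from h import *
o=readout.observe();print(o["qpos"].round(2),o["tool_pos"],o["contact_force"],o["torque"],o["opening"])
a,K,W=cam("wrist");b,_,_=cam("side")
x=np.hstack([cv2.resize(a,(400,300)),cv2.resize(b[110:230,200:360],(400,300))]);cv2.imwrite("pics/w10.png",x[:,:,::-1])
E
```

```text
time: 9.12
tool_pos: [0.5846, 0.2402, 0.4522]
tool_rot: [-2.975, 1.563, 0.255]
contact_force: [0.6, -0.8, -1.6]
opening: 0.0138
time: 9.78
tool_pos: [0.5944, 0.0503, 0.4462]
tool_rot: [-0.02, 1.568, -3.073]
contact_force: [0.8, 0.1, -2.2]
opening: 0.0139
time: 10.45
tool_pos: [0.6094, -0.1737, 0.446]
tool_rot: [-0.405, 1.568, 2.825]
contact_force: [0.7, 0.1, -1.5]
opening: 0.0139
time: 10.95
tool_pos: [0.6118, -0.2516, 0.4471]
tool_rot: [-0.942, 1.569, 2.288]
contact_force: [0.1, 0.2, -2.3]
opening: 0.0137
[-0.51  0.58  1.02  0.    1.54  0.98] [ 0.61180422 -0.25158714  0.44708566] [ 0.14162751  0.21758937 -2.27727969] [0.01284833 0.03194658 0.0488795 ] 0.013679281817667758
```

View pics/w10.png

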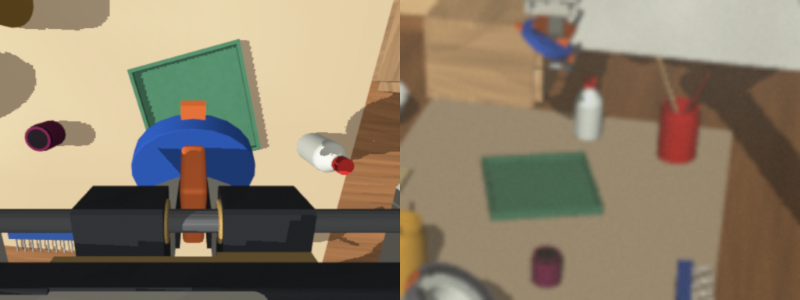

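```bash
python3 -m inch '-1 -1 -20 0 0;-1 -1 -30 0 0;-1 -1 -35 0 0;0 0 -35 0 0;0 0 -30 0 0;0 0 -20 0 0;0 0 -12 0 0;0 0 0 0 0' 30;  python3 -m inch '0 0 -8 0 0;0 0 -8 0 0;0 0 -4 0 0;0 0 0 0 0'; python3 - <<'E'
from h import *
o=readout.observe();print(o["qpos"].round(2),o["tool_pos"],o["contact_force"],o["torque"],o["opening"])
a,K,W=cam("wrist");b,_,_=cam("side")
x=np.hstack([cv2.resize(a,(400,300)),cv2.resize(b[110:230,200:360],(400,300))]);cv2.imwrite("pics/w11.png",x[:,:,::-1])
E
```

```text
time: 11.72
tool_pos: [0.6086, -0.2533, 0.2631]
tool_rot: [-0.607, 1.566, 2.625]
contact_force: [-1.5, 0.2, -1.4]
opening: 0.0139
time: 12.05
tool_pos: [0.6088, -0.2547, 0.2454]
tool_rot: [-0.492, 1.57, 2.739]
contact_force: [-0.8, -0.3, -1.6]
opening: 0.0142
[-0.51  0.73  1.31 -0.    1.1   0.97] [ 0.60879931 -0.25465838  0.24541471] [-0.7850294  -0.30561205 -1.58806292] [ 0.01902379  0.03282596 -0.01384044] 0.014219833529815396
```

View pics/w11.png

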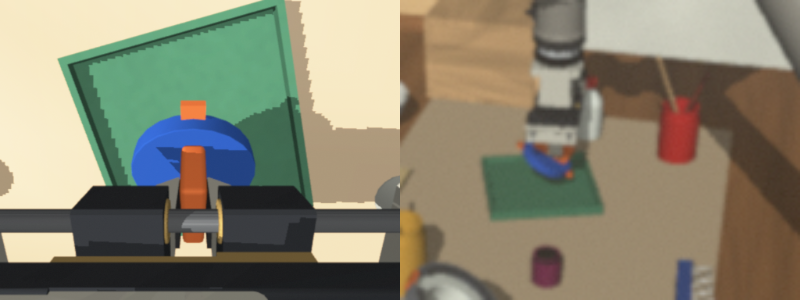

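```bash
python3 -m inch '0 0 0 0 0;0 0 0 0 0;0 0 -5 0 0;0 0 -4 0 0;0 0 0 0 0' 12;  python3 -m inch '0 0 -3 0 0;0 0 0 0 0';python3 -m inch '0 0 -3 0 0;0 0 0 0 0'
```

```text
time: 12.57
tool_pos: [0.6085, -0.2547, 0.2355]
tool_rot: [-0.57, 1.569, 2.66]
contact_force: [0.1, 0.2, -1.3]
opening: 0.0141
time: 12.73
tool_pos: [0.6087, -0.2548, 0.233]
tool_rot: [-0.495, 1.57, 2.736]
contact_force: [0.1, -0.5, -1.7]
opening: 0.014
time: 12.9
tool_pos: [0.6088, -0.2548, 0.2302]
tool_rot: [-0.436, 1.57, 2.794]
contact_force: [0.7, -0.2, -2.2]
opening: 0.0134
```

```bash
python3 -m inch '0 0 -2 0 0;0 0 0 0 0';  python3 -m inch '0 0 -2 0 0;0 0 0 0 0';python3 -m inch '1 0 -2 0 0;0 0 0 0 0';python3 - <<'E'
from h import *
a,K,W=cam("wrist");b,_,_=cam("side")
x=np.hstack([cv2.resize(a,(400,300)),cv2.resize(b[110:230,200:360],(400,300))]);cv2.imwrite("pics/w12.png",x[:,:,::-1])
E
```

```text
time: 13.07
tool_pos: [0.6088, -0.2548, 0.2284]
tool_rot: [-0.385, 1.57, 2.845]
contact_force: [-0.2, -0.1, -1.7]
opening: 0.0136
time: 13.23
tool_pos: [0.6088, -0.2548, 0.2264]
tool_rot: [-0.392, 1.57, 2.838]
contact_force: [-0.2, -0.5, -1.4]
opening: 0.0139
time: 13.4
tool_pos: [0.6099, -0.2548, 0.2244]
tool_rot: [-0.356, 1.571, 2.874]
contact_force: [-0.5, 0.0, -2.2]
opening: 0.0142
```

View pics/w12.png

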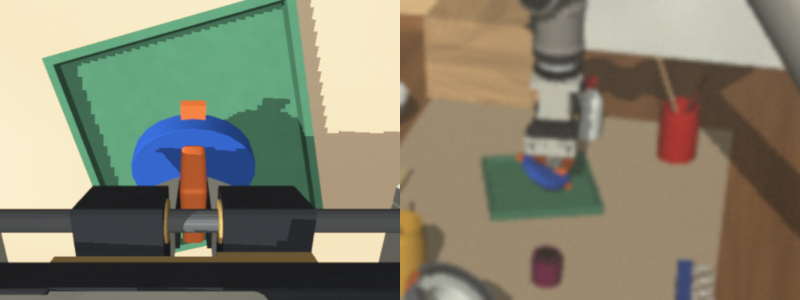

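```bash
python3 -m inch '0 0 -2 0 0;0 0 0 0 0';  python3 -m inch '0 0 -2 0 0;0 0 0 0 0';python3 -m inch '0 0 -2 0 0;0 0 0 0 0'
```

```text
time: 13.67
tool_pos: [0.6098, -0.2548, 0.2224]
tool_rot: [-0.285, 1.57, 2.946]
contact_force: [-1.4, -0.2, -1.1]
opening: 0.0139
time: 13.83
tool_pos: [0.6102, -0.2548, 0.2214]
tool_rot: [2.776, 1.569, -0.277]
contact_force: [1.3, 1.0, 2.4]
opening: 0.0138
time: 14.0
tool_pos: [0.6108, -0.2546, 0.2203]
tool_rot: [2.815, 1.567, -0.237]
contact_force: [2.1, 2.7, 6.1]
opening: 0.0141
```

```bash
python3 -m inch '0 0 0 0 0;0 0 0 0 0' 6;  python3 -m inch '2.5 .2 0 0 0;2.5 .2 0 0 0;0 0 0 0 0';python3 -m inch '2.3 .2 -1.4 0 0;2.3 .2 -1.4 0 0;0 0 0 0 0'; python3 - <<'E'
from h import *
a,K,W=cam("wrist");b,_,_=cam("side")
x=np.hstack([cv2.resize(a,(400,300)),cv2.resize(b[110:230,200:360],(400,300))]);cv2.imwrite("pics/w13.png",x[:,:,::-1])
E
```

```text
time: 14.17
tool_pos: [0.6108, -0.2546, 0.2203]
tool_rot: [2.799, 1.567, -0.253]
contact_force: [2.2, 3.2, 6.1]
opening: 0.0143
time: 14.42
tool_pos: [0.6152, -0.2544, 0.2186]
tool_rot: [1.203, 1.571, -1.85]
contact_force: [1.0, 1.0, 2.1]
opening: 0.0142
time: 14.67
tool_pos: [0.6198, -0.254, 0.2154]
tool_rot: [-0.351, 1.571, 2.879]
contact_force: [0.4, 0.7, -0.2]
opening: 0.0141
```

View pics/w13.png

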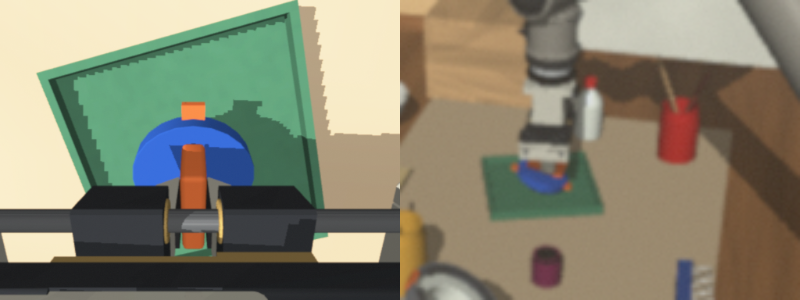

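```bash
python3 -m inch '2.2 .2 -1.7 0 0;2.2 .2 -1.7 0 0;0 0 0 0 0';python3 -m inch '2 .2 -1.9 0 0;2 .2 -1.9 0 0;0 0 0 0 0';python3 -m inch '1.9 .2 -2 0 0;1.9 .2 -2 0 0;0 0 0 0 0'; python3 - <<'E'
from h import *
a,K,W=cam("wrist");b,_,_=cam("side")
x=np.hstack([cv2.resize(a,(400,300)),cv2.resize(b[110:230,200:360],(400,300))]);cv2.imwrite("pics/w14.png",x[:,:,::-1])
E
```

```text
time: 15.02
tool_pos: [0.6241, -0.2536, 0.2119]
tool_rot: [-0.065, 1.57, -3.118]
contact_force: [0.2, -0.0, -1.2]
opening: 0.014
time: 15.27
tool_pos: [0.6281, -0.2532, 0.2083]
tool_rot: [1.255, 1.571, -1.797]
contact_force: [-0.5, -0.1, -1.3]
opening: 0.0142
time: 15.52
tool_pos: [0.6319, -0.2527, 0.2043]
tool_rot: [1.425, 1.571, -1.628]
contact_force: [-0.2, -0.4, -1.1]
opening: 0.0142
```

View pics/w14.png

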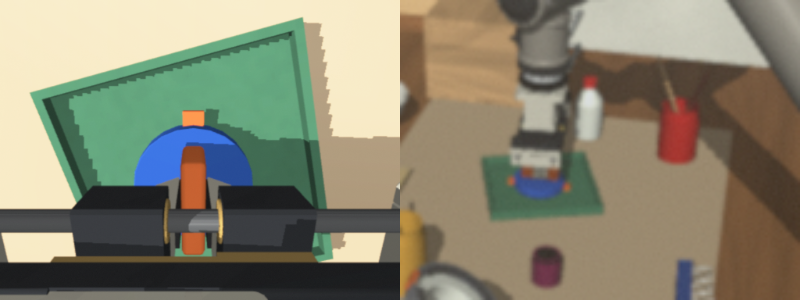

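```bash
python3 -m inch '1 .1 -1.5 0 0;0 0 0 0 0';python3 -m inch '.6 0 -1.5 0 0;0 0 0 0 0';python3 -m inch '.4 0 -1 0 0;0 0 0 0 0'; python3 - <<'E'
from h import *
a,K,W=cam("wrist");b,_,_=cam("side")
x=np.hstack([cv2.resize(a,(400,300)),cv2.resize(b[155:200,230:290],(400,300))]);cv2.imwrite("pics/w15.png",x[:,:,::-1])
E
```

```text
time: 15.78
tool_pos: [0.6328, -0.2526, 0.2031]
tool_rot: [-2.408, 1.571, 0.822]
contact_force: [0.5, 0.2, -1.0]
opening: 0.0142
time: 15.95
tool_pos: [0.6335, -0.2527, 0.202]
tool_rot: [2.75, 1.57, -0.302]
contact_force: [0.0, 0.1, -0.9]
opening: 0.014
time: 16.12
tool_pos: [0.6337, -0.2526, 0.2016]
tool_rot: [2.526, 1.57, -0.527]
contact_force: [-2.0, 0.7, 4.2]
opening: 0.014
```

View pics/w15.png

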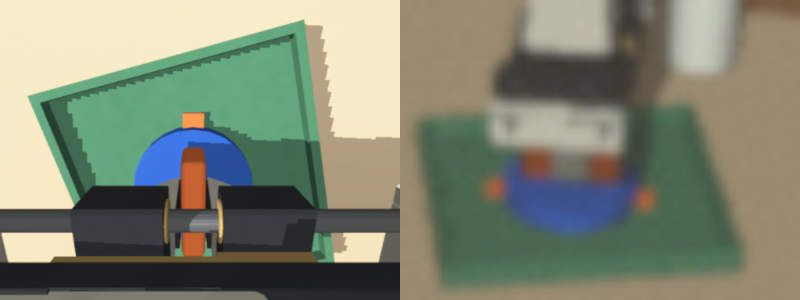

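```bash
python3 -m inch '.3 0 -1 0 0;0 0 0 0 0;0 0 0 0 0';python3 -m inch '0 0 -1 0 0;0 0 0 0 0;0 0 0 0 0'; python3 - <<'E'
from h import *
o=readout.observe();print(o["contact_force"],o["torque"])
a,K,W=cam("wrist");np.savez("w2.npz",K=K,W=W,a=a)
cv2.imwrite("pics/w16.png",a[:,:,::-1])
E
```

```text
time: 16.47
tool_pos: [0.6341, -0.2526, 0.2008]
tool_rot: [2.717, 1.57, -0.335]
contact_force: [-2.7, 2.9, 6.3]
opening: 0.0137
time: 16.72
tool_pos: [0.6342, -0.2526, 0.2001]
tool_rot: [2.786, 1.569, -0.267]
contact_force: [-1.1, 1.7, 6.1]
opening: 0.014
[-1.1066738   1.69670461  6.06350967] [ 0.42117041  0.31616759 -0.00443813]
```

View pics/w16.png

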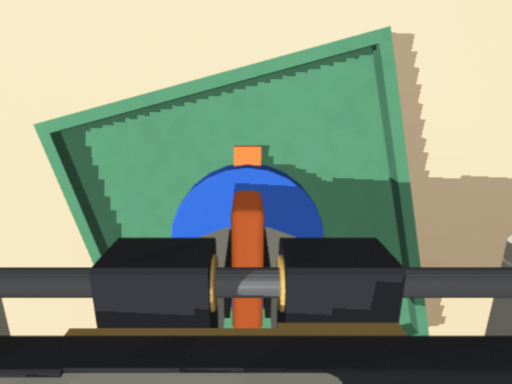

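```bash
python3 - <<'E'
from h import *
z=np.load("w2.npz");K,W,a=z["K"],z["W"],z["a"]
crop(a,150,130,200,150,4,"pics/w17.png")
l=onz(K,W,247,146.5,.011);e=onz(K,W,247,165.5,.020);s=onz(K,W,247,155,.011)
print(l,e,l-e)
g=readout.observe()["tool_pos"];print(g,np.linalg.norm((l-g)[:2]),np.linalg.norm((e-g)[:2]))
_,Ks,Ws=cam("side");b,_,_=cam("side");crop(b,230,150,65,60,10,"pics/s17.png")
# predicted side lugs if flat, axis from l
f=np.array([np.cos(.089),np.sin(.089),0]);ax=l-.05*f
for r in(.05,-.05):
  p=ax+r*f;p[2]=.0085;print(r,proj(Ks,Ws,p))
E
```

```text
[ 0.68539462 -0.24786036  0.011     ] [ 0.6771742  -0.24859345  0.02      ] [ 0.00822042  0.00073309 -0.009     ]
[ 0.63422447 -0.25255834  0.20002454] 0.05138536998968253 0.04313235587780587
0.05 [242.572834   182.71725906]
-0.05 [267.2001363  184.59962122]
```

View pics/s17.png

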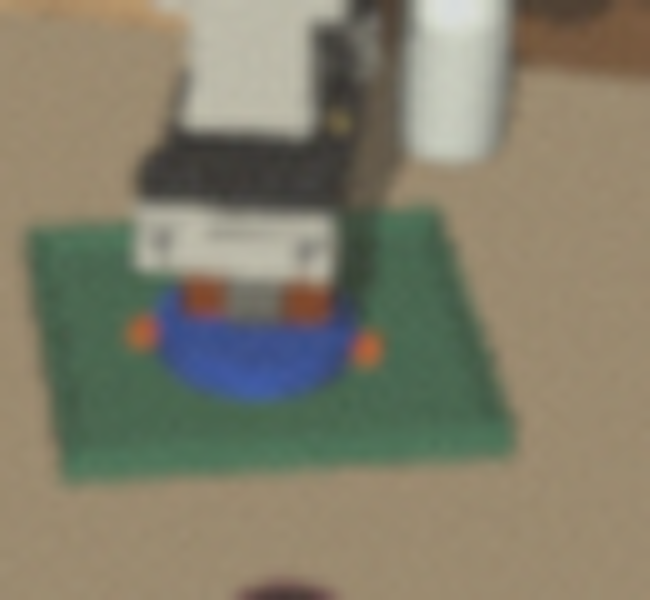

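View pics/w17.png

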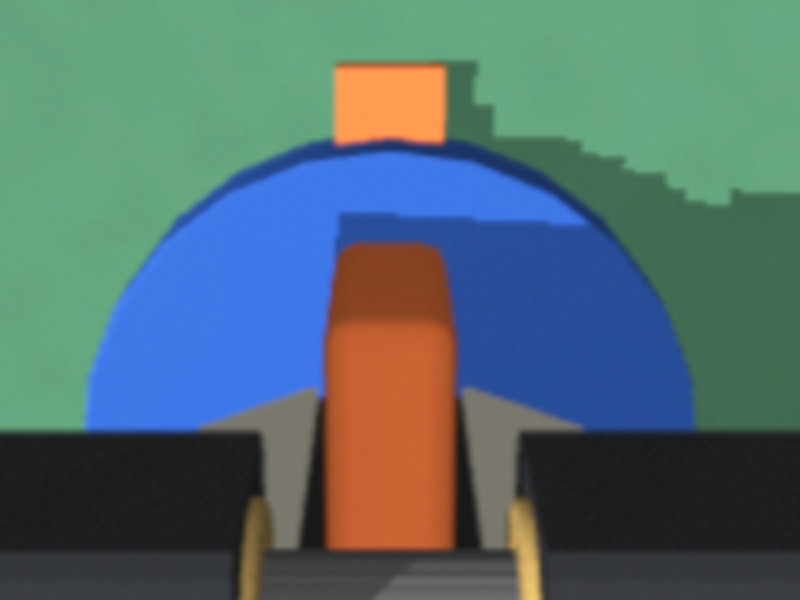

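```bash
python3 -m inch '0 0 0 0 .2;0 0 0 0 .25;0 0 0 0 .35;0 0 0 0 .4;0 0 0 0 .4'; python3 -m inch '0 0 5 0 .4;0 0 15 0 .4;0 0 20 0 .4;0 0 30 0 .4;0 0 30 0 .4;0 0 30 0 .4;0 0 0 0 .4'; python3 - <<'E'
from h import *
a,K,W=cam("wrist");cv2.imwrite("pics/w18.png",a[:,:,::-1])
b,_,_=cam("side");t,_,_=cam("top")
x=np.hstack([cv2.resize(b,(400,300)),cv2.resize(t,(400,300))]);cv2.imwrite("pics/f1.png",x[:,:,::-1])
E
```

```text
time: 17.28
tool_pos: [0.6339, -0.2528, 0.1984]
tool_rot: [-0.243, 1.57, 2.987]
contact_force: [0.2, 0.3, -0.1]
opening: 0.0355
time: 17.87
tool_pos: [0.6349, -0.2532, 0.3367]
tool_rot: [2.557, 1.558, -0.496]
contact_force: [0.5, 0.3, 1.3]
opening: 0.0369
```

View pics/w18.png

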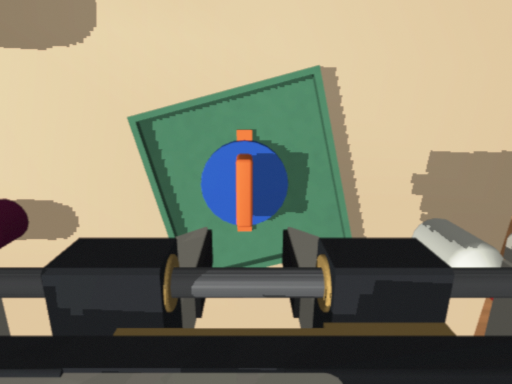

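View pics/f1.png

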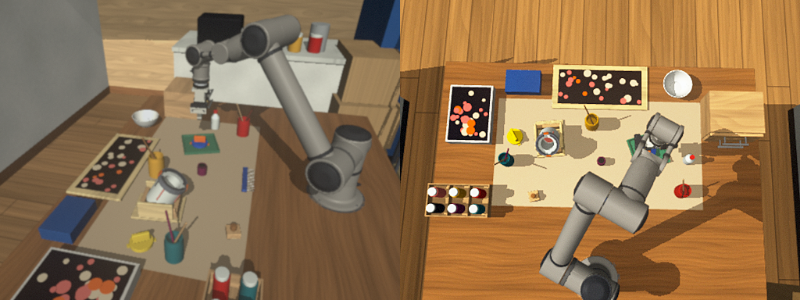

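```bash
python3 -m inch '0 0 10 0 .4;0 0 0 0 .4;0 0 0 0 .4;0 0 0 0 .4'; python3 - <<'E'
from h import *
for n in("side","top"):
    a,_,_=cam(n);p=cv2.imread(f"pics/{n}0.png")[:,:,::-1]
    d=cv2.medianBlur(np.abs(a.astype(int)-p).max(2).astype(np.uint8),3)
    cs,_=cv2.findContours((d>50).astype(np.uint8),0,2)
    print(n,[cv2.boundingRect(c) for c in cs if cv2.contourArea(c)>4])
a,K,W=cam("wrist");hsv=cv2.cvtColor(a,cv2.COLOR_RGB2HSV)
m=cv2.inRange(hsv,(105,150,50),(125,255,255));cs,_=cv2.findContours(m[:235],0,2);c=max(cs,key=cv2.contourArea);E=cv2.fitEllipse(cv2.convexHull(c));print(E,onz(K,W,*E[0],.02),E[1][1]/E[1][0])
o=readout.observe();print(o["contact_force"],o["time"],o["tool_pos"])
E
```

```text
time: 18.35
tool_pos: [0.634, -0.2527, 0.3381]
tool_rot: [-0.531, 1.57, 2.699]
contact_force: [1.1, -0.3, -0.2]
opening: 0.0367
side [(401, 233, 3, 4), (416, 224, 20, 21), (435, 220, 8, 4), (394, 217, 9, 14), (210, 216, 25, 26), (393, 207, 7, 8), (468, 181, 14, 24), (409, 173, 31, 28), (243, 173, 25, 17), (360, 166, 39, 39), (368, 161, 6, 4), (386, 148, 25, 38), (254, 148, 5, 4), (350, 124, 11, 15), (267, 115, 3, 5), (372, 107, 6, 28), (360, 70, 7, 6), (391, 67, 22, 72), (254, 43, 55, 18), (359, 41, 34, 73), (345, 40, 16, 17), (237, 32, 132, 113), (428, 0, 50, 25), (377, 0, 81, 68)]
top [(270, 368, 11, 16), (448, 183, 10, 5), (422, 177, 23, 10), (177, 174, 24, 22), (403, 165, 33, 10), (178, 143, 289, 241)]
((247.14456176757812, 177.3551483154297), (85.36225128173828, 86.32646179199219), 88.76858520507812) [ 0.63737558 -0.25224661  0.02      ] 1.0112955140682915
[ 0.04501059 -0.37038053 -0.56822529] 18.5 [ 0.63392464 -0.25271636  0.33817345]
```

```bash
python3 -c "
from cell import workorder;print(workorder.hand_in())"
```

```text
the job is handed in; nothing more can be done
None
```

The lid is off the tub and lying flat in the green tray with its handle up. I handed the job in at about 18.5 s.

**What I did:**
- I gripped the orange fin lightly and turned the lid about 0.9 rad anticlockwise, until the fin lined up with the slots. The jaws then closed to 13.7 mm on the 14 mm fin, so it sat square in the pads.
- I regripped 9 mm lower and lifted the lid out along the tub's axis without resistance.
- I carried it to the tray and touched the near lug down. I then pivoted it flat in a light grip, with force readings of up to about 7 N, and let go.

**Last checks:**
- **Position:** the lid's centre is at (0.637, -0.252). The tray's centre is at (0.633, -0.255), so it is about 5 mm off centre.
- **Flatness:** just before release, both lugs appeared in the side view within 2 pixels of where a flat lid would put them. After release, the disc looked round from above.
- **Bystanders:** the before-and-after side pictures changed at the tub mouth, the tray and the arm, including a few small spots near the arm. The jars, pot, bottle, comb and stamp had not visibly moved.
- **Robot:** it is clear of everything, with the wrist force near zero.

**Estimates that disagreed:** the near lug touched down 6 mm lower than I had worked out from the cameras, so I felt for the contact and used that height for the laydown. The top view also put the fin ends about 2 pixels from the wrist camera's estimate, which had no effect on the job.

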